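# Set the grinder's collar to the long line and start it

## Task

Set the coffee grinder: with a fingertip, push the steel lug on its black dial gently round until the dial's white index mark lines up with the one long line of the scale ring, and only then press the round start button on the grinder's head fully down with a fingertip and let it spring back. Do not pinch the lug or lift the dial, which only rests in its seat, and leave the other things on the counter where they stand.

Things in the scene. Friction and masses are not known exactly. Their poses are not given: they have to be found in the camera images.
- grinder: grey countertop coffee grinder, fixed to the counter; origin on the counter straight under the dial's axis, z up, -x to its front (where chute and start button are). Foot 220 x 150 mm (from 140 mm in front of the axis to 80 mm behind it), head 215 x 150 mm with its flat top 190 mm above the counter.
- collar: the black dial with all that turns with it (0.4 kg), centred on the axis on top of the grinder's head: disc 100 mm across (92 mm over its top edge), its underside 197 mm and its flat top 217 mm above the counter; it carries the lug and the index mark. It is held by its weight only and can be lifted up to 30 mm (that is a fault). Origin on the axis at its underside; its axes stay parallel to the grinder's and do not turn with the dial.
- dial (a joint): turn of the dial about the vertical axis, rad, counter-clockwise from above positive; at 0 the index mark points to the grinder's +x (rear). Free both ways from -6 to 6 rad, no detents and no spring; about 0.12 N m of friction (3 N at the lug) that grows a little with speed; it stays where it is left.
- dial_center (a point): centre of the dial's flat top, on its axis, 217 mm above the counter
- index_mark (a point): where the dial's index mark (white radial line 3 mm wide, on the dial's top and down its edge) points on the scale ring: 55 mm from the axis, at the ring's top, 197 mm above the counter; turns with the dial, exactly opposite the lug
- lug_top (a point): top of the upright steel lug, a round pin 10 mm across standing 31 mm (to its top) above the dial's flat top, 40 mm from the axis, opposite the index mark; its top is 248 mm above the counter. It is polished and slippery (friction about 0.15). Push it sideways at any height from either side, best with a flat side of the finger kept square to its path.
- long_line (a point): the target: point on the one long, thick black line (21 x 5 mm, 52 to 73 mm from the axis; the other 23 lines are 6 mm long and thin) of the bright metal scale ring, 148 mm across, which lies fixed around the dial with its top 196 mm above the counter. The point lies 55 mm from the axis, so it coincides with index_mark when the two line up.
- start_button_top (a point): top centre of the round steel start button, 26 mm across, its top 22 mm above the top of the head, in a black housing on the grinder's head, 105 mm in front of the dial's axis; pressed straight down
- start_button (a joint): travel of the start button, m: 0 up, 0.006 fully down, which takes 5 N; springs back
- dose_cup: small open steel cup, 58 mm across and 60 mm high, standing on the grinder's foot under the chute; a bystander, origin at its underside
- tamper: steel tamper standing on its 54 mm disc, 85 mm high, beside the grinder; a bystander, origin at its underside
- brush: cleaning brush with a wooden handle, lying beside the grinder; a bystander, origin at its underside
- bean_jar: clip-top glass jar of dark beans, 90 mm across, 130 mm high; a bystander, origin at its underside
- sugar_jar: clip-top glass jar of sugar, 80 mm across, 110 mm high; a bystander, origin at its underside
- pitcher: steel pitcher with a side handle, 76 mm across, 90 mm high; a bystander, origin at its underside
- spoon: steel spoon lying on the counter; a bystander, origin at its underside

How it is judged:
By the outcome, as a careful person would: the job done as asked, in the order asked, and still so for the second after the job is handed in, with the robot touching nothing.
It also fails if it takes over 67 s, if anything falls off the work surface, if the arm or the gripper's body presses on something with over 40 N, if the wrist force passes 120 N, or if a joint passes its speed limit or range.

## Robot

A 6-joint arm with a two-finger parallel gripper is mounted at the origin on the work surface. World frame = base frame: x ahead of the robot, y to its left, z up, the work surface at z = 0. Lengths are in m, angles in rad, forces in N, time in s.
With the tool pointing down it reaches from about 0.375 to 0.9 m from the base axis. Payload 3.1 kg.
Tool frame: the origin (TCP) lies midway between the tips of the shut fingers; the grasp point (between the pads) lies 19 mm behind it (grip_depth is the distance from the TCP to the grasp point, in m); y points along the fingers, z is the direction in which the jaws open and shut, and the axes are right-handed (so a half turn about y gives the same grasp; the last joint's range is limited). The gripper opens to 85 mm and grips with 20 to 120 N. Pads are 22 mm wide; open, the fingers measure 114 mm over their backs; the gripper's body (76 mm by 85 mm) begins 54 mm behind the grasp point. The pads swing forward as they close: fully open they stand 13 mm farther back than shut.
Start: joints at [1.137, 0.527, 1.433, -0, 1.181, -0.178], TCP at [0.158, 0.605, 0.231] pointing down, gripper open.
Joint ranges: [-3.08, 3.08], [-0.75, 2.2], [0.22, 2.44], [-1.43, 4.57], [0, 2.65], [-2.85, 2.85]. Speed limits (rad/s): [2.79, 2.79, 3.14, 3.14, 3.14, 3.14].

## Interface

Orientations are given as a unit quaternion [x, y, z, w].
In Python, from station import sense, snapshot, camera_model, sign_off, grip_depth gives the robot as it stands.
- The arm moves only by the tool play_rows, never from a script. Its argument "deltas" is a list of rows, each a list of 6 numbers: the shift along the tool's x, y, z in m, then the turn, a rotation vector about the tool's x, y, z in rad. A call has 1 to 12 rows; each row is the pose to reach, as a shift and turn from the pose commanded when the call began, along the tool's axes at that moment; what a row does not reach only later rows make up. A row lasts 1/10 s, in which the tool goes at most 50 mm and 8.59 degrees, less where a joint would pass 70% of its speed; a pose out of reach is approached as far as the arm can. A call with a gripper value outside its range is refused whole. "gripper" is the finger opening in m, from 0 to 0.0854, set as the call begins (left out, the last holds). The fingers move at their own pace and stop on an object; "force" is the grip in N (left out, the last holds). Time passes only in rows, so rows that repeat a pose let the fingers close. It gives the time, the measured TCP pose, the force and the opening at its end, in the units of the state.
- sense(): the state, without advancing time (a new reading comes with each control period).
- snapshot(name): name is "side" or "top" or "wrist"; returns the picture (400x640x3 uint8, red, green, blue); there is no depth.
- camera_model(name): a dict with "fx", "fy", "cx", "cy" (pixels), "camera_from_world" (4x4, takes a point from world to camera coordinates). Camera axes: x right, y up, looking along -z (the intrinsics and any distortion apply to the point x, -y, -z); pixel columns grow to the right and rows downward; lengths in m; the calibration is good to about 2 mm. A picture is of the moment at which its call begins: read the wrist's pose just before it. camera_model takes no time and is no camera call; for the wrist camera it gives the pose at the moment of the call.
- sign_off(): hands the job in, once; it reports no verdict.
The state is a dict: "t": time; "q": joint angles; "qd": joint speeds; "tau": joint torques, N m; "tcp_pos": TCP position; "tool_rot": TCP orientation; "force": force on the tool from outside, world axes, zero at the start; "ft_torque": the same for the moment, N m; "finger_gap": opening from 0.0 (shut) to 1.0 (fully open).
Only numpy, scipy, OpenCV 4.12 (cv2) and the standard library are available. Lean on these libraries where they do the work, as an engineer would, in place of code of your own. Each camera call takes 0.05 s, during which the arm holds its last target.

## Working session

There is one attempt and no reset: what is moved stays moved. The work goes in short steps, Python scripts to look and compute and a tool call to move; the robot and the scene stay as the last step left them, time stands still between calls to the robot, and variables do not carry over. Pictures are saved under pics/ and viewed, and the job is handed in when it is done.

Besides the shell and the picture viewer there is one more tool, called after "Emit:" by a JSON object that holds its "name" and its "arguments", one argument or row to a line. play_rows: Moves the arm, as the interface text tells. Its arguments: {"type":"object","properties":{"deltas":{"type":"array"},"gripper":{"type":"number"},"force":{"type":"number"}},"required":["deltas"]}

```bash
mkdir -p pics; ls; python3 - <<'E'
from station import *
import cv2
s=sense();print(s['t'],s['tcp_pos'],s['tool_rot'],s['finger_gap'],grip_depth)
for n in("side","top","wrist"):
    m=camera_model(n);print(n,{k:(v if not hasattr(v,'shape') else v.round(3).tolist()) for k,v in m.items()})
    cv2.imwrite(f"pics/{n}0.png",snapshot(n)[:,:,::-1])
E
```

```text
pics
0.0 [0.15780772 0.60400893 0.23031982] [ 0.70206359 -0.090424    0.08996176 -0.70059767] 0.9983625592324844 0.0187
side {'fx': 385.6768380355799, 'fy': 385.6768380355799, 'cx': 320.964401910917, 'cy': 202.4038427297206, 'camera_from_world': [[0.874, -0.486, -0.021, -0.464], [0.314, 0.531, 0.787, -0.3], [-0.371, -0.694, 0.617, -0.673], [0.0, 0.0, 0.0, 1.0]]}
top {'fx': 509.35438143907106, 'fy': 509.35438143907106, 'cx': 321.40697853793915, 'cy': 192.91256848700422, 'camera_from_world': [[0.011, -1.0, 0.003, 0.033], [0.998, 0.011, 0.069, -0.556], [-0.069, 0.002, 0.998, -1.419], [0.0, 0.0, 0.0, 1.0]]}
wrist {'fx': 355.79784944228425, 'fy': 355.79784944228425, 'cx': 321.791385350882, 'cy': 193.28858966802156, 'camera_from_world': [[0.252, 0.968, -0.002, -0.624], [-0.928, 0.242, -0.283, 0.036], [-0.273, 0.073, 0.959, -0.379], [0.0, 0.0, 0.0, 1.0]]}
```

View pics/side0.png

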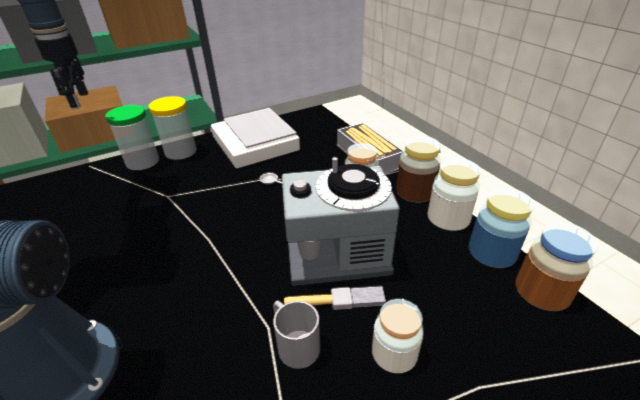

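View pics/top0.png

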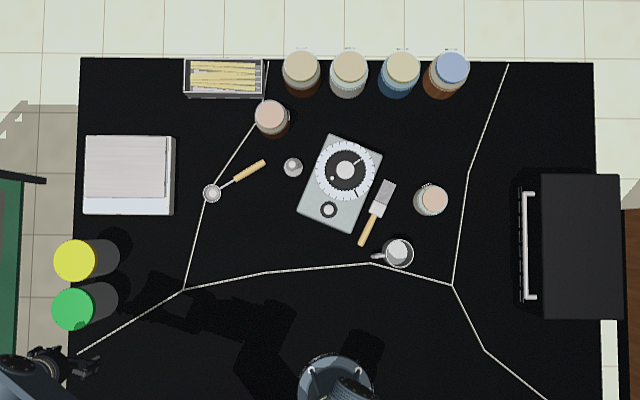

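View pics/wrist0.png

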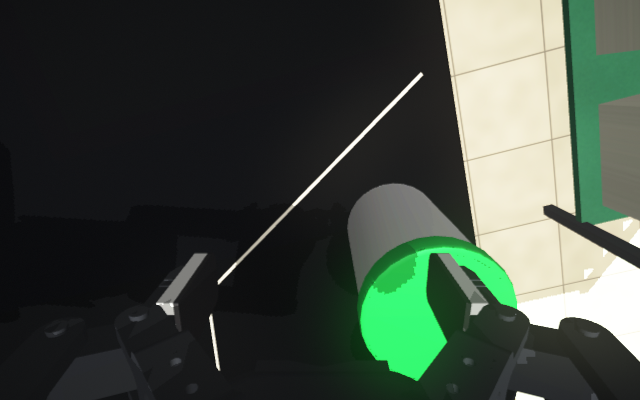

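The top view shows the grinder's dial at about (345,170) and the button at (328,210). The side view shows the dial at about (353,180) with the lug near (335,163). I'll enlarge both.

```bash
python3 - <<'E'
import cv2,numpy as np
a=cv2.imread('pics/top0.png')[125:240,285:400];b=cv2.imread('pics/side0.png')[145:220,275:405]
cv2.imwrite('pics/topz.png',cv2.resize(a,(575,575),interpolation=cv2.INTER_CUBIC))
cv2.imwrite('pics/sidez.png',cv2.resize(b,None,fx=6,fy=6,interpolation=cv2.INTER_CUBIC))
E
```

```text
(no output)
```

View pics/topz.png

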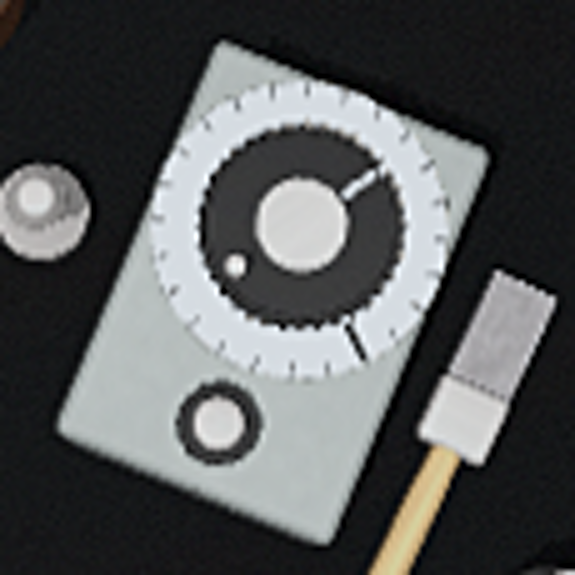

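View pics/sidez.png

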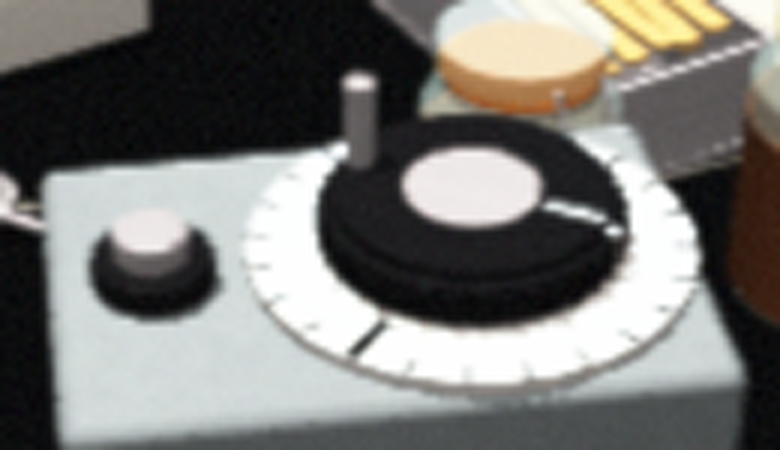

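Enlarged top view: the dial is centred at about (303,226), the white mark runs to (382,167), the lug is at (236,265) and the long line runs from (346,320) to (366,362). The lug has to go round clockwise by about 95°. I'll measure this from both views.

```bash
cat > h.py <<'E'
from station import *
import cv2,numpy as np
from scipy.spatial.transform import Rotation as R
def ray(m,u,v):
    T=np.array(m['camera_from_world']);Rm=T[:3,:3];o=-Rm.T@T[:3,3]
    d=np.array([(u-m['cx'])/m['fx'],-(v-m['cy'])/m['fy'],-1.]);return o,Rm.T@d
def plane(m,u,v,z):
    o,d=ray(m,u,v);return o+d*(z-o[2])/d[2]
def tri(a,b):
    A=[];B=[]
    M=np.zeros((3,3));c=np.zeros(3);rs=[ray(*a),ray(*b)]
    for o,d in rs:
        d=d/np.linalg.norm(d);P=np.eye(3)-np.outer(d,d);M+=P;c+=P@o
    p=np.linalg.solve(M,c)
    return p,[np.linalg.norm(np.cross(p-o,d/np.linalg.norm(d)))for o,d in rs]
def blobs(mask,amin=3):
    n,l,s,c=cv2.connectedComponentsWithStats(mask.astype(np.uint8));return [(c[i].round(2),s[i]) for i in range(1,n) if s[i][4]>=amin]
E
python3 - <<'E'
from h import *
mt=camera_model('top');ms=camera_model('side')
Z=lambda x,y:((x+.5)/5-.5+285,(y+.5)/5-.5+125)
S=lambda x,y:((x+.5)/6-.5+275,(y+.5)/6-.5+145)
prs={'center':((303,226),(472,187)),'lug':((236,264),(360,82)),'button':((217,423),(150,230)),'lineout':((366,361),(354,355)),'linein':((347,322),(383,324)),'markout':((382,168),(612,228)),'markin':((343,194),(545,204))}
for k,(a,b) in prs.items():
    print(k,*[x if isinstance(x,list) else x.round(4) for x in tri((mt,*Z(*a)),(ms,*S(*b)))])
c=plane(mt,*Z(303,226),.217)
b=plane(mt,*Z(217,423),.212)
lug=plane(mt,*Z(236,264),.248)
lo=plane(mt,*Z(366,361),.196);li=plane(mt,*Z(347,322),.196);mi=plane(mt,*Z(343,194),.217);mo=plane(mt,*Z(375,172),.217)
cs=plane(ms,*S(472,187),.217);print('side c',cs)
for n,p in dict(b=b,lug=lug,lo=lo,li=li,mi=mi,mo=mo).items():
    d=p-c;print(n,p.round(4),np.hypot(*d[:2]).round(4),np.degrees(np.arctan2(d[1],d[0])).round(1))
print('c',c)
for n,p in dict(tamper=plane(mt,293,167,.05),bean=plane(mt,270,117,.13),brush=plane(mt,383,197,.02)).items():print(n,p.round(3))
for n,q in dict(lo=S(354,355),li=S(383,324)).items():
    p=plane(ms,*q,.196);d=p-cs;print('side',n,np.degrees(np.arctan2(d[1],d[0])),np.hypot(*d[:2]))
p=plane(ms,*S(360,82),.248);d=p-cs;print('side lug',p,np.degrees(np.arctan2(d[1],d[0])),np.hypot(*d[:2]))
E
```

```text
center [ 0.5981 -0.0179  0.2199] [np.float64(0.0002438770828357259), np.float64(0.0002438770828355618)]
lug [0.576  0.0153 0.249 ] [np.float64(0.00048324717740667037), np.float64(0.00048324717740673786)]
button [0.5019 0.0229 0.213 ] [np.float64(0.0002989508696986811), np.float64(0.0002989508696988672)]
lineout [ 0.5342 -0.0507  0.1988] [np.float64(4.6873163642589723e-05), np.float64(4.687316364242074e-05)]
linein [ 0.5523 -0.0406  0.1973] [np.float64(0.0013165270599937834), np.float64(0.0013165270599935712)]
markout [ 0.6269 -0.0561  0.2166] [np.float64(0.0008612146649597406), np.float64(0.0008612146649597114)]
markin [ 0.6138 -0.0371  0.2192] [np.float64(0.0005820263897906717), np.float64(0.0005820263897908378)]
side c [ 0.60029643 -0.01419524  0.217     ]
b [0.5022 0.0228 0.212 ] 0.1048 157.0
lug [0.5766 0.0151 0.248 ] 0.0399 123.6
lo [ 0.5343 -0.0509  0.196 ] 0.0722 -153.0
li [ 0.5535 -0.0413  0.196 ] 0.0507 -152.8
mi [ 0.6146 -0.0376  0.217 ] 0.0251 -50.6
mo [ 0.6256 -0.0531  0.217 ] 0.0442 -52.4
c [ 0.59865689 -0.01813579  0.217     ]
tamper [0.624 0.118 0.05 ]
bean [0.746 0.177 0.13 ]
brush [ 0.545 -0.135  0.02 ]
side lo -152.49553931799298 0.07251281939362175
side li -153.1158919698707 0.05428168641785806
side lug [0.57639837 0.01691332 0.248     ] 127.53201017553842 0.039228302327468004
```

```bash
cat >> h.py <<'E'
def pose(deg_x,pos):
    "tool pointing down (y=-z world), tool x at heading deg_x"
    a=np.radians(deg_x);x=np.array([np.cos(a),np.sin(a),0]);y=np.array([0,0,-1.]);z=np.cross(x,y)
    return R.from_matrix(np.c_[x,y,z]),np.array(pos)
def delta(s,Rt,p):
    R0=R.from_quat(s['tool_rot'])
    return np.r_[R0.inv().apply(np.array(p)-s['tcp_pos']),(R0.inv()*Rt).as_rotvec()]
E
python3 - <<'E'
from h import *
s=sense();M=R.from_quat(s['tool_rot']).as_matrix();print(M.round(3),s['q'].round(3) if hasattr(s['q'],'round') else s['q'])
print('x heading',np.degrees(np.arctan2(M[1,0],M[0,0])))
C=np.array([.598,-.0175])
for ph in (125,75,27):
    a=np.radians(ph);t=np.array([np.sin(a),-np.cos(a)]);print(ph,'t heading',ph-90, 'contact tcp',(C+.04*np.array([np.cos(a),np.sin(a)])-.016*t).round(4))
E
```

```text
[[ 0.967 -0.001  0.253]
 [-0.253 -0.002  0.967]
 [-0.    -1.    -0.002]] [ 1.136  0.528  1.434  0.     1.181 -0.179]
x heading -14.655235227159448
125 t heading 35 contact tcp [0.562  0.0061]
75 t heading -15 contact tcp [0.5929 0.0253]
27 t heading -63 contact tcp [0.6264 0.0149]
```

```bash
python3 - <<'E'
from h import *
s=sense();Rt,p=pose(35,(.545,-.006,.32));print(delta(s,Rt,p).round(4))
E
```

```text
[ 0.5289 -0.0888 -0.4925  0.0014 -0.8666 -0.001 ]
```

Emit:
{"name": "play_rows", "arguments": {
  "deltas": [
    [0.02, -0.03, -0.02, 0, 0, 0],
    [0.05, -0.06, -0.05, 0, -0.05, 0],
    [0.08, -0.089, -0.08, 0, -0.12, 0],
    [0.115, -0.089, -0.11, 0, -0.2, 0],
    [0.15, -0.089, -0.14, 0, -0.27, 0],
    [0.185, -0.089, -0.17, 0, -0.34, 0],
    [0.22, -0.089, -0.205, 0, -0.4, 0],
    [0.255, -0.089, -0.235, 0, -0.46, 0],
    [0.29, -0.089, -0.27, 0, -0.52, 0],
    [0.325, -0.089, -0.3, 0, -0.58, 0],
    [0.36, -0.089, -0.335, 0, -0.63, 0],
    [0.39, -0.089, -0.365, 0, -0.68, 0]
  ],
  "gripper": 0,
  "force": 20
}}

```text
t: 1.35
tcp_pos: [0.4439, 0.1507, 0.3203]
tool_rot: [0.691, 0.149, -0.149, -0.691]
force: [0.3, -0.2, -0.6]
finger_gap: -0.005
```

```bash
python3 - <<'E'
from h import *
s=sense();Rt,p=pose(35,(.545,-.006,.32));print(s['t'],s['tcp_pos'],s['finger_gap'],s['force'],delta(s,Rt,p).round(4))
E
```

```text
1.35 [0.44389824 0.15068143 0.32025892] -0.004610005193817811 [ 0.3374586  -0.17410639 -0.57041319] [ 2.740e-02  3.000e-04 -1.844e-01  2.000e-04 -1.855e-01  1.000e-04]
```

Emit:
{"name": "play_rows", "arguments": {
  "deltas": [
    [0.006, 0, -0.037, 0, -0.04, 0],
    [0.012, 0, -0.074, 0, -0.08, 0],
    [0.018, 0, -0.111, 0, -0.12, 0],
    [0.023, 0, -0.148, 0, -0.155, 0],
    [0.027, 0, -0.175, 0, -0.185, 0],
    [0.027, 0, -0.184, 0, -0.185, 0],
    [0.027, 0, -0.184, 0, -0.185, 0]
  ]
}}

```text
t: 2.05
tcp_pos: [0.5433, -0.0045, 0.3198]
tool_rot: [-0.675, -0.211, 0.212, 0.675]
force: [-0.3, 0.6, -0.3]
finger_gap: -0.002
```

```bash
python3 - <<'E'
from h import *
s=sense();Rt,p=pose(35,(.545,-.006,.32));print(s['t'],s['tcp_pos'],s['q'],s['force'],delta(s,Rt,p).round(4))
m=camera_model('wrist');cv2.imwrite('pics/w1.png',snapshot('wrist')[:,:,::-1]);cv2.imwrite('pics/s1.png',snapshot('side')[:,:,::-1])
E
```

```text
2.05 [ 0.54334887 -0.00447296  0.31979176] [-2.14083619e-01  3.21645155e-01  1.52234931e+00  2.26511441e-04
  1.29886285e+00 -2.39167403e+00] [-0.2849315   0.59904784 -0.31752326] [ 0.0005 -0.0002 -0.0022 -0.0011 -0.0041 -0.0007]
```

View pics/w1.png

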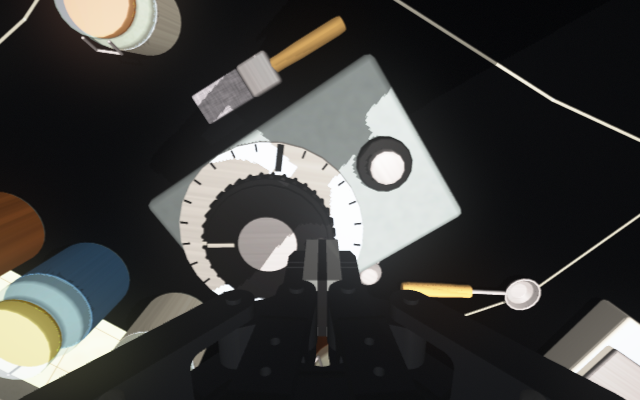

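View pics/s1.png

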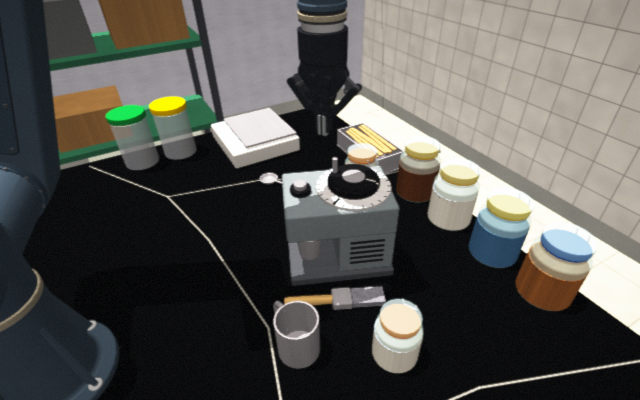

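The wrist view shows the button at (387,168), the hub at about (267,243), the mark from (207,245) to (234,245) and the long line at (280,145–171). The side view shows the shut fingers hanging in front of the dial, clear of it.

```bash
python3 - <<'E'
from h import *
m=camera_model('wrist')
c=plane(m,267.5,244,.217);print('c',c)
for n,u,v,z in(('but',387,168,.212),('lo',281,145,.196),('li',279,171,.196),('mi',234,245,.217),('mo',208,245,.217)):
    p=plane(m,u,v,z);d=p-c;print(n,p.round(4),np.hypot(*d[:2]).round(4),np.degrees(np.arctan2(d[1],d[0])).round(1))
im=cv2.imread('pics/w1.png')[130:300,170:420];cv2.imwrite('pics/w1z.png',cv2.resize(im,None,fx=3,fy=3,interpolation=cv2.INTER_CUBIC))
E
```

```text
c [ 0.59742672 -0.01271452  0.217     ]
but [0.5004 0.0264 0.212 ] 0.1046 158.0
lo [ 0.5332 -0.0452  0.196 ] 0.072 -153.2
li [ 0.5508 -0.0355  0.196 ] 0.0519 -153.9
mi [ 0.6125 -0.0329  0.217 ] 0.0252 -53.3
mo [ 0.6237 -0.0489  0.217 ] 0.0447 -54.1
```

View pics/w1z.png

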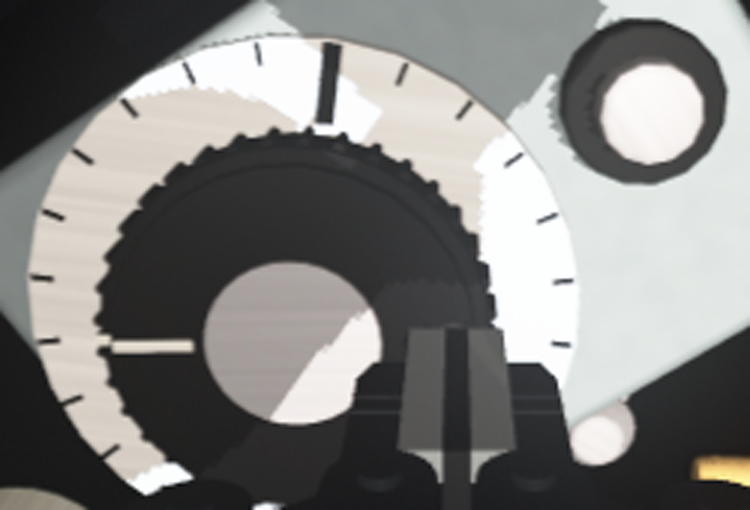

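```bash
python3 - <<'E'
from h import *
s=sense();M=R.from_quat(s['tool_rot']).as_matrix()
def proj(m,p):
    q=(np.array(m['camera_from_world'])@np.r_[p,1])[:3];return m['fx']*q[0]/-q[2]+m['cx'],m['cy']-m['fy']*q[1]/-q[2]
for n in('side','wrist'):
    for o in(-.011,0,.011):print(n,o,np.round(proj(camera_model(n),s['tcp_pos']+M[:,0]*o),1))
im=cv2.imread('pics/s1.png')[80:200,280:400];cv2.imwrite('pics/s1z.png',cv2.resize(im,None,fx=5,fy=5,interpolation=cv2.INTER_CUBIC))
E
```

```text
side -0.011 [320.9 136.1]
side 0 [323.6 133.3]
side 0.011 [326.3 130.6]
wrist -0.011 [319.8 236.5]
wrist 0 [319.8 259.6]
wrist 0.011 [319.9 281.7]
```

View pics/s1z.png

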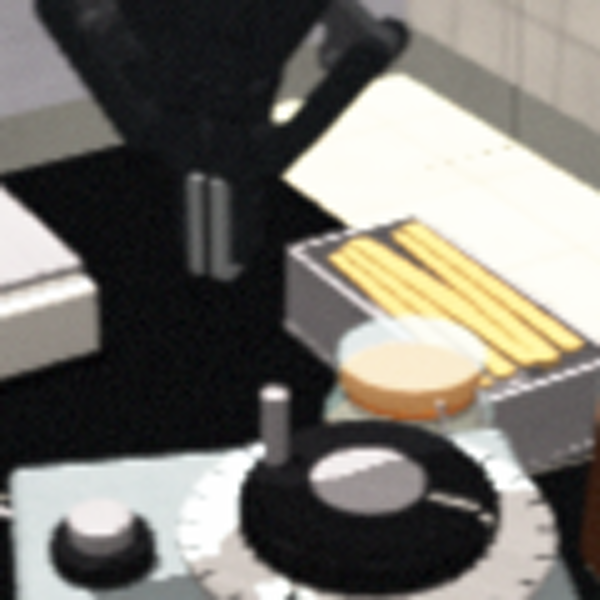

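The fingertip check puts the wrist camera within about 1.5 mm of the robot. In the robot frame the dial centre is about (0.598,-0.0155), the lug is at about 126.5° and it needs to reach about 27°. I'll descend behind the lug now.

Emit:
{"name": "play_rows", "arguments": {
  "deltas": [
    [0, 0.015, 0, 0, 0, 0],
    [0, 0.035, 0, 0, 0, 0],
    [0, 0.055, 0, 0, -0.01, 0],
    [0, 0.072, 0, 0, -0.02, 0],
    [0, 0.085, 0, 0, -0.03, 0],
    [0, 0.092, 0, 0, -0.03, 0],
    [0, 0.092, 0, 0, -0.03, 0],
    [0, 0.092, 0, 0, -0.03, 0]
  ]
}}

```text
t: 2.95
tcp_pos: [0.5435, -0.0031, 0.2289]
tool_rot: [0.671, 0.223, -0.222, -0.671]
force: [-0.2, -0.3, 0.4]
finger_gap: 0.001
```

```bash
cat > arc.py <<'E'
from h import *
import sys
# print rows for pusher along arc from current state: args phi list spec
C=np.array([float(x) for x in sys.argv[4].split(',')]) if len(sys.argv)>4 else np.array([.598,-.0155])
def tgt(ph,off=.016,z=.228):
    a=np.radians(ph);t=np.array([np.sin(a),-np.cos(a)]);q=C+.04*np.array([np.cos(a),np.sin(a)])-off*t
    return pose(ph-90,(*q,z))
if __name__=='__main__':
    s=sense();print(s['t'],s['tcp_pos'].round(4),s['force'].round(2))
    a,b,n=float(sys.argv[1]),float(sys.argv[2]),int(sys.argv[3])
    for ph in np.linspace(a,b,n):
        d=delta(s,*tgt(ph));print(round(ph,1),d.round(3).tolist())
E
python3 arc.py 126.5 78.5 12
python3 - <<'E'
from h import *
cv2.imwrite('pics/s2.png',cv2.resize(snapshot('side')[120:220,270:410,::-1],None,fx=5,fy=5,interpolation=cv2.INTER_CUBIC))
E
```

```text
2.95 [ 0.5435 -0.0031  0.2289] [-0.21 -0.34  0.36]
126.5 [0.02, 0.001, -0.002, 0.001, 0.003, 0.001]
122.1 [0.024, 0.001, -0.001, 0.001, 0.079, 0.001]
117.8 [0.027, 0.001, -0.001, 0.001, 0.155, 0.001]
113.4 [0.03, 0.001, 0.0, 0.0, 0.231, 0.001]
109.0 [0.033, 0.001, 0.0, 0.0, 0.308, 0.001]
104.7 [0.036, 0.001, 0.001, 0.0, 0.384, 0.001]
100.3 [0.04, 0.001, 0.0, 0.0, 0.46, 0.001]
96.0 [0.043, 0.001, 0.0, 0.0, 0.536, 0.001]
91.6 [0.046, 0.001, -0.001, 0.0, 0.612, 0.001]
87.2 [0.049, 0.001, -0.001, 0.0, 0.688, 0.001]
82.9 [0.052, 0.001, -0.003, 0.0, 0.764, 0.001]
78.5 [0.055, 0.001, -0.004, 0.0, 0.841, 0.001]
```

View pics/s2.png

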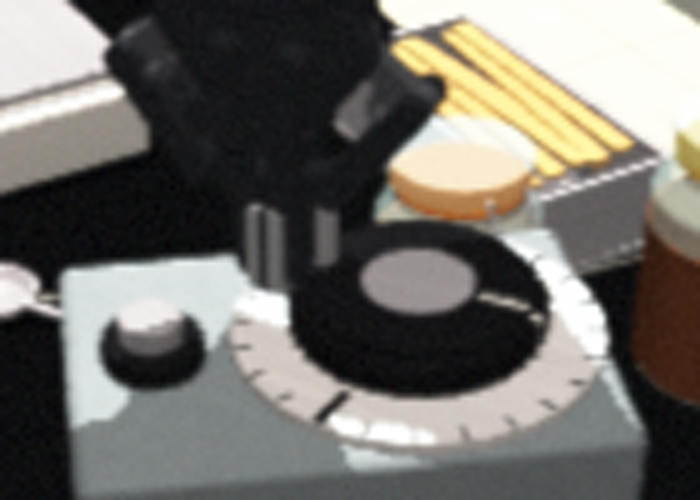

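The side view shows the shut fingers standing behind the lug, with the lug at (325,237) and the fingers at (265,245) in the crop. They clear the button. I'll make contact slowly.

Emit:
{"name": "play_rows", "arguments": {
  "deltas": [
    [0.004, 0.001, 0, 0, 0, 0],
    [0.009, 0.001, -0.001, 0, 0, 0],
    [0.013, 0.001, -0.002, 0, 0, 0],
    [0.016, 0.001, -0.002, 0, 0, 0],
    [0.018, 0.001, -0.002, 0, 0, 0],
    [0.02, 0.001, -0.002, 0, 0, 0],
    [0.0215, 0.001, -0.0015, 0, 0.035, 0],
    [0.0235, 0.001, -0.001, 0, 0.075, 0],
    [0.0255, 0.001, -0.001, 0, 0.115, 0],
    [0.027, 0.001, -0.001, 0, 0.155, 0],
    [0.0285, 0.001, 0, 0, 0.195, 0],
    [0.03, 0.001, 0, 0, 0.231, 0]
  ]
}}

```text
t: 4.2
tcp_pos: [0.5656, 0.0138, 0.2269]
tool_rot: [-0.692, -0.141, 0.145, 0.693]
force: [-3.5, -1.8, 1.2]
finger_gap: -0.002
```

```bash
python3 arc.py 113.4 78.4 11
python3 - <<'E'
from h import *
cv2.imwrite('pics/s3.png',cv2.resize(snapshot('side')[120:220,270:410,::-1],None,fx=5,fy=5,interpolation=cv2.INTER_CUBIC))
cv2.imwrite('pics/w3.png',snapshot('wrist')[:,:,::-1])
E
```

```text
4.2 [0.5656 0.0138 0.2269] [-3.53 -1.82  1.17]
113.4 [0.002, -0.001, 0.0, -0.001, -0.001, -0.005]
109.9 [0.005, -0.001, 0.001, -0.001, 0.06, -0.005]
106.4 [0.007, -0.001, 0.002, -0.001, 0.121, -0.005]
102.9 [0.01, -0.001, 0.002, -0.001, 0.182, -0.005]
99.4 [0.012, -0.001, 0.003, -0.001, 0.243, -0.005]
95.9 [0.015, -0.001, 0.003, -0.0, 0.304, -0.005]
92.4 [0.018, -0.001, 0.003, -0.0, 0.365, -0.005]
88.9 [0.02, -0.001, 0.003, -0.0, 0.426, -0.005]
85.4 [0.023, -0.001, 0.003, 0.0, 0.487, -0.005]
81.9 [0.025, -0.001, 0.003, 0.0, 0.548, -0.005]
78.4 [0.028, -0.001, 0.002, 0.0, 0.609, -0.005]
```

View pics/s3.png

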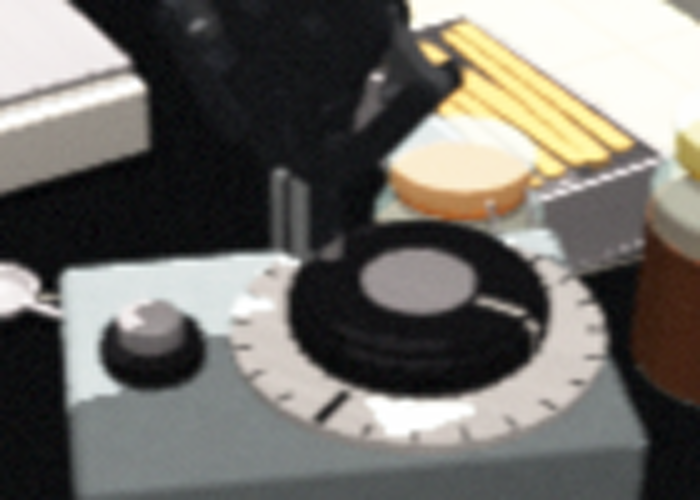

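View pics/w3.png

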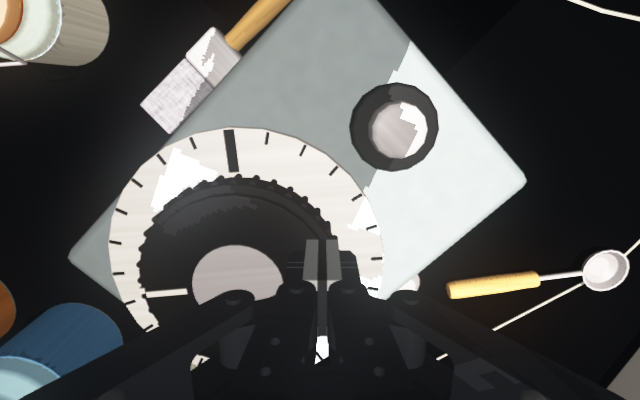

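Contact is made at about 4 N and the mark has begun to turn. I'll continue along the arc, counting from the commanded pose.

Emit:
{"name": "play_rows", "arguments": {
  "deltas": [
    [0.0025, 0, 0.001, 0, 0.06, 0],
    [0.005, 0, 0.0015, 0, 0.122, 0],
    [0.008, 0, 0.002, 0, 0.183, 0],
    [0.0105, 0, 0.0025, 0, 0.244, 0],
    [0.013, 0, 0.003, 0, 0.305, 0],
    [0.016, 0, 0.003, 0, 0.366, 0],
    [0.0185, 0, 0.003, 0, 0.427, 0],
    [0.021, 0, 0.003, 0, 0.488, 0],
    [0.0235, 0, 0.0025, 0, 0.549, 0],
    [0.026, 0, 0.002, 0, 0.61, 0]
  ]
}}

```text
t: 5.3
tcp_pos: [0.5882, 0.0277, 0.2266]
tool_rot: [-0.703, 0.074, -0.07, 0.704]
force: [-4.4, 2.2, 0.5]
finger_gap: -0.003
```

```bash
python3 arc.py 78.4 43.4 11
python3 - <<'E'
from h import *
cv2.imwrite('pics/s4.png',cv2.resize(snapshot('side')[120:220,270:410,::-1],None,fx=5,fy=5,interpolation=cv2.INTER_CUBIC))
cv2.imwrite('pics/w4.png',snapshot('wrist')[:,:,::-1])
E
```

```text
5.3 [0.5882 0.0277 0.2266] [-4.36  2.18  0.53]
78.4 [0.002, -0.001, -0.0, -0.001, -0.001, -0.006]
74.9 [0.005, -0.001, 0.001, -0.001, 0.06, -0.006]
71.4 [0.007, -0.001, 0.001, -0.001, 0.121, -0.006]
67.9 [0.01, -0.001, 0.002, -0.001, 0.182, -0.006]
64.4 [0.012, -0.001, 0.002, -0.001, 0.243, -0.006]
60.9 [0.015, -0.001, 0.003, -0.0, 0.305, -0.006]
57.4 [0.018, -0.002, 0.003, -0.0, 0.366, -0.006]
53.9 [0.02, -0.002, 0.003, -0.0, 0.427, -0.006]
50.4 [0.023, -0.002, 0.003, 0.0, 0.488, -0.006]
46.9 [0.025, -0.002, 0.002, 0.0, 0.549, -0.006]
43.4 [0.028, -0.002, 0.002, 0.001, 0.61, -0.006]
```

View pics/s4.png

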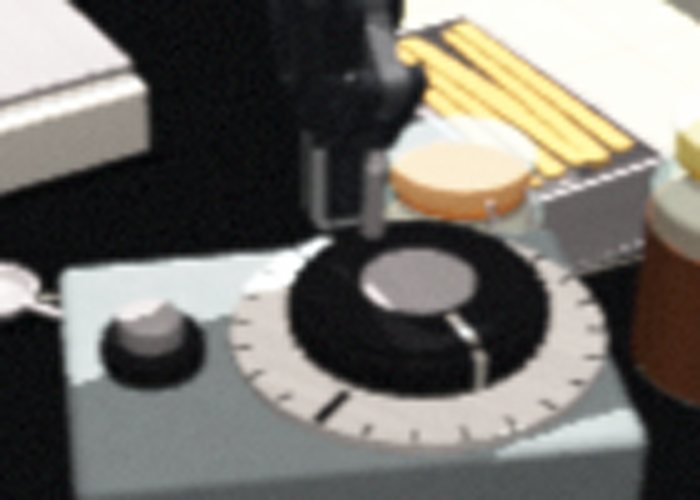

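View pics/w4.png

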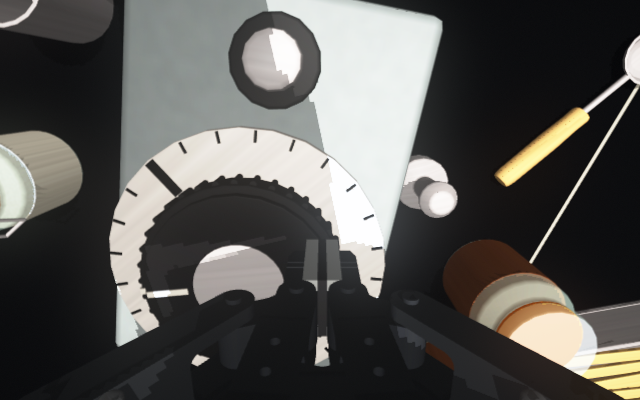

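The push is steady at about 5 N. The mark in the side crop is now near (470,345), and it sits still in the wrist view because the tool turns with the dial. I'll carry on.

Emit:
{"name": "play_rows", "arguments": {
  "deltas": [
    [0.0025, 0, 0.001, 0, 0.06, 0],
    [0.005, 0, 0.0015, 0, 0.122, 0],
    [0.008, 0, 0.002, 0, 0.183, 0],
    [0.0105, 0, 0.0025, 0, 0.244, 0],
    [0.013, 0, 0.003, 0, 0.305, 0],
    [0.016, 0, 0.003, 0, 0.366, 0],
    [0.0185, 0, 0.003, 0, 0.427, 0],
    [0.021, 0, 0.003, 0, 0.488, 0],
    [0.0235, 0, 0.0025, 0, 0.549, 0],
    [0.026, 0, 0.002, 0, 0.61, 0],
    [0.026, 0, 0.002, 0, 0.61, 0],
    [0.026, 0, 0.002, 0, 0.61, 0]
  ]
}}

```text
t: 6.6
tcp_pos: [0.6162, 0.0237, 0.227]
tool_rot: [-0.65, 0.279, -0.278, 0.65]
force: [-2.2, 2.7, -0.3]
finger_gap: -0.002
```

```bash
python3 arc.py 43.4 27 9
python3 - <<'E'
from h import *
cv2.imwrite('pics/s5.png',cv2.resize(snapshot('side')[120:220,270:410,::-1],None,fx=5,fy=5,interpolation=cv2.INTER_CUBIC))
cv2.imwrite('pics/w5.png',cv2.resize(snapshot('wrist')[100:340,80:400,::-1],None,fx=2.5,fy=2.5,interpolation=cv2.INTER_CUBIC))
E
```

```text
6.6 [0.6162 0.0237 0.227 ] [-2.22  2.67 -0.28]
43.4 [-0.0, -0.001, -0.0, -0.0, 0.004, -0.001]
41.4 [0.001, -0.001, 0.0, -0.0, 0.04, -0.001]
39.3 [0.003, -0.001, 0.001, -0.0, 0.075, -0.001]
37.2 [0.004, -0.001, 0.001, -0.0, 0.111, -0.001]
35.2 [0.006, -0.001, 0.002, -0.0, 0.147, -0.001]
33.2 [0.007, -0.001, 0.002, -0.0, 0.183, -0.001]
31.1 [0.009, -0.001, 0.002, -0.0, 0.219, -0.001]
29.0 [0.01, -0.001, 0.002, -0.0, 0.254, -0.001]
27.0 [0.012, -0.001, 0.003, -0.0, 0.29, -0.001]
```

View pics/s5.png

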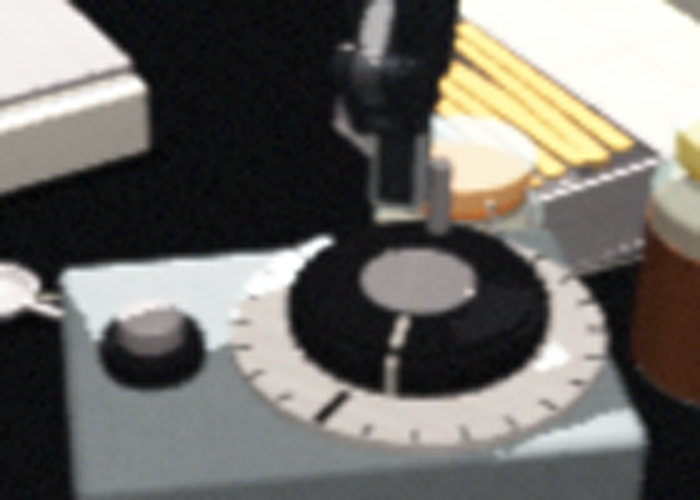

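View pics/w5.png

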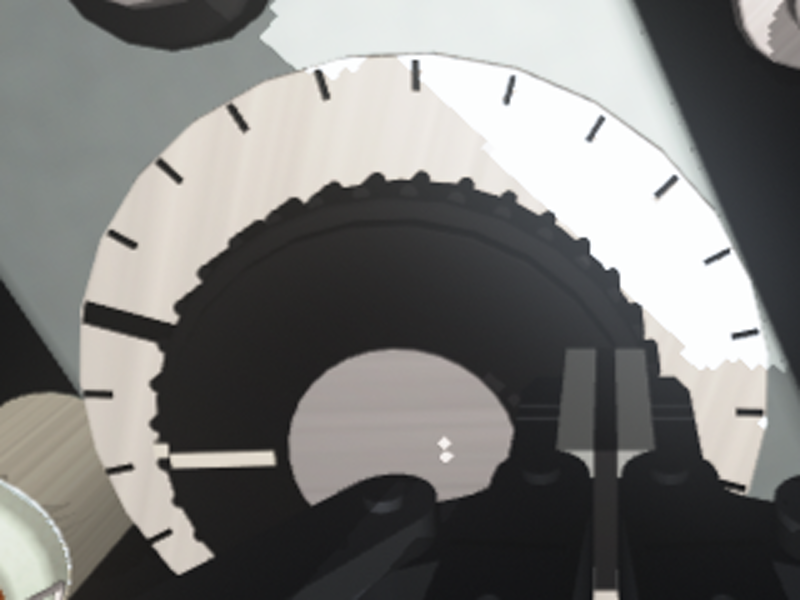

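```bash
cat > meas.py <<'E'
from h import *
def ang(v):return np.degrees(np.arctan2(v[1],v[0]))
def run(m,W,ring,lo,li,mo,mi,zm=.217):
    P=lambda q,z:plane(m,*W(*q),z)[:2]
    r=np.array([P(q,.196) for q in ring])
    A=np.c_[2*r,np.ones(len(r))];x=np.linalg.lstsq(A,(r**2).sum(1),rcond=None)[0];c=x[:2]
    print('ring c',c.round(4),'R',np.sqrt(x[2]+c@c).round(4))
    L=[P(lo,.196),P(li,.196)];K=[P(mo,zm),P(mi,zm)]
    print('line about c',[ang(p-c).round(2) for p in L],'dir',ang(L[0]-L[1]).round(2))
    print('mark about c',[ang(p-c).round(2) for p in K],'r',[np.hypot(*(p-c)).round(4) for p in K],'dir',ang(K[0]-K[1]).round(2))
    return c
E
python3 - <<'E'
from meas import *
m=camera_model('wrist')
W=lambda x,y:((x+.5)/2.5-.5+80,(y+.5)/2.5-.5+100)
# ring outer edge points
run(m,W,[(415,53),(240,92),(165,150),(83,305),(80,350),(600,100),(705,200),(768,330),(120,515),(178,575)],(84,312),(168,331),(170,460),(275,457))
E
```

```text
ring c [ 0.5998 -0.0152] R 0.0745
line about c [np.float64(-153.17), np.float64(-153.97)] dir -150.56
mark about c [np.float64(-135.04), np.float64(-135.42)] r [np.float64(0.046), np.float64(0.0256)] dir -134.57
```

About 18° remain (mark at -135.2°, line at -153.4°). I'll go most of the way and then measure.

Emit:
{"name": "play_rows", "arguments": {
  "deltas": [
    [0.0015, 0, 0, 0, 0.036, 0],
    [0.003, 0, 0.001, 0, 0.071, 0],
    [0.0045, 0, 0.001, 0, 0.107, 0],
    [0.006, 0, 0.002, 0, 0.143, 0],
    [0.0075, 0, 0.002, 0, 0.179, 0],
    [0.009, 0, 0.002, 0, 0.215, 0],
    [0.0105, 0, 0.0025, 0, 0.25, 0],
    [0.0105, 0, 0.0025, 0, 0.25, 0],
    [0.0105, 0, 0.0025, 0, 0.25, 0]
  ]
}}

```text
t: 7.6
tcp_pos: [0.6256, 0.0171, 0.2273]
tool_rot: [-0.61, 0.358, -0.358, 0.61]
force: [-1.0, 4.2, -1.0]
finger_gap: 0.001
```

```bash
python3 arc.py 29 24 6
python3 - <<'E'
from h import *
cv2.imwrite('pics/s6.png',cv2.resize(snapshot('side')[140:220,310:400,::-1],None,fx=7,fy=7,interpolation=cv2.INTER_CUBIC))
cv2.imwrite('pics/w6.png',cv2.resize(snapshot('wrist')[100:340,80:400,::-1],None,fx=2.5,fy=2.5,interpolation=cv2.INTER_CUBIC))
E
```

```text
7.6 [0.6256 0.0171 0.2273] [-0.99  4.16 -0.99]
29.0 [-0.001, -0.001, 0.0, -0.0, 0.004, 0.0]
28.0 [-0.0, -0.001, 0.0, -0.0, 0.021, 0.0]
27.0 [0.001, -0.001, 0.001, -0.0, 0.039, 0.0]
26.0 [0.001, -0.001, 0.001, -0.0, 0.056, 0.0]
25.0 [0.002, -0.001, 0.001, -0.0, 0.074, 0.0]
24.0 [0.003, -0.001, 0.001, -0.0, 0.091, 0.0]
```

View pics/s6.png

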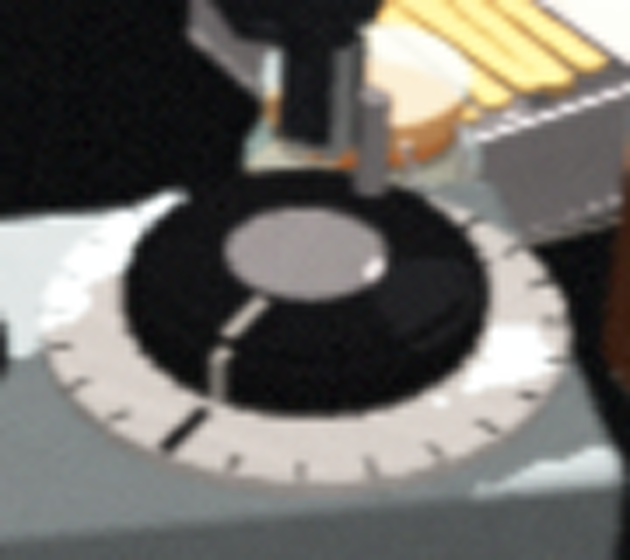

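View pics/w6.png

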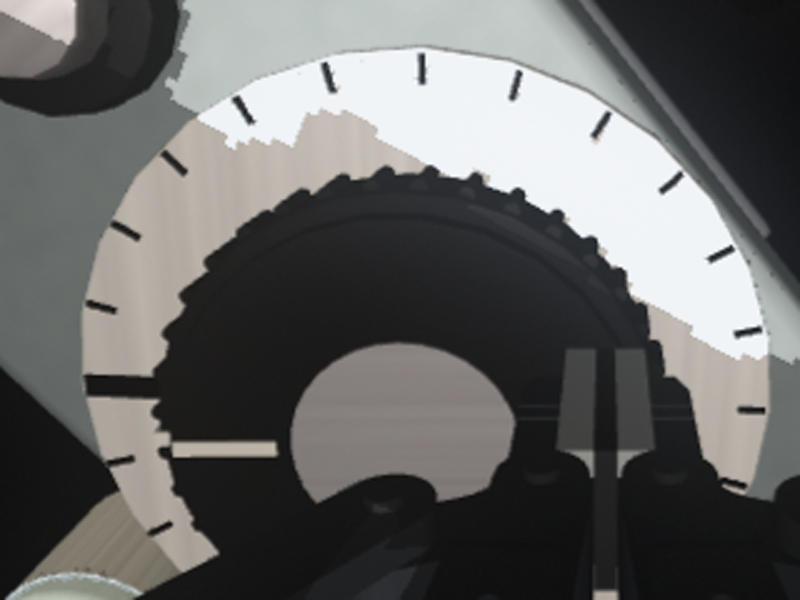

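```bash
python3 - <<'E'
from meas import *
m=camera_model('wrist')
W=lambda x,y:((x+.5)/2.5-.5+80,(y+.5)/2.5-.5+100)
c=run(m,W,[(420,46),(250,85),(165,150),(88,260),(82,330),(605,97),(705,195),(769,330),(120,490),(190,570)],(86,383.5),(157,387),(174,450),(276,449.5))
ms=camera_model('side')
S=lambda x,y:((x+.5)/7-.5+310,(y+.5)/7-.5+140)
# edge-mark bottom (z .197, r .05) & line
run(ms,S,[(42,330),(70,390),(150,455),(280,487),(400,475),(500,435),(560,375),(570,330),(545,270),(500,225)],(170,450),(206,411),(224,350),(262,302))
E
```

```text
ring c [ 0.5989 -0.0142] R 0.0734
line about c [np.float64(-152.63), np.float64(-152.3)] dir -153.9
mark about c [np.float64(-148.93), np.float64(-147.75)] r [np.float64(0.0453), np.float64(0.0256)] dir -150.46
ring c [ 0.5995 -0.0156] R 0.0747
line about c [np.float64(-152.69), np.float64(-153.58)] dir -150.35
mark about c [np.float64(-148.67), np.float64(-150.88)] r [np.float64(0.0499), np.float64(0.0254)] dir -146.38
```

About 4° remain by both views. I'll push 3° more.

Emit:
{"name": "play_rows", "arguments": {
  "deltas": [
    [0.0008, 0, 0, 0, 0.018, 0],
    [0.0015, 0, 0.0005, 0, 0.036, 0],
    [0.0023, 0, 0.0005, 0, 0.054, 0],
    [0.0023, 0, 0.0005, 0, 0.054, 0],
    [0.0023, 0, 0.0005, 0, 0.054, 0]
  ]
}}

```text
t: 8.2
tcp_pos: [0.6273, 0.0153, 0.2274]
tool_rot: [-0.6, 0.374, -0.375, 0.6]
force: [0.1, 3.0, -0.3]
finger_gap: 0.003
```

```bash
python3 - <<'E'
from h import *
s=sense();print(s['tcp_pos'],s['force'])
cv2.imwrite('pics/s7.png',cv2.resize(snapshot('side')[140:220,310:400,::-1],None,fx=7,fy=7,interpolation=cv2.INTER_CUBIC))
cv2.imwrite('pics/w7.png',cv2.resize(snapshot('wrist')[100:340,80:400,::-1],None,fx=2.5,fy=2.5,interpolation=cv2.INTER_CUBIC))
cv2.imwrite('pics/t7.png',cv2.resize(snapshot('top')[125:225,295:395,::-1],None,fx=6,fy=6,interpolation=cv2.INTER_CUBIC))
E
```

```text
[0.62732131 0.01528653 0.2274181 ] [ 0.06427069  3.01819145 -0.32530676]
```

View pics/s7.png

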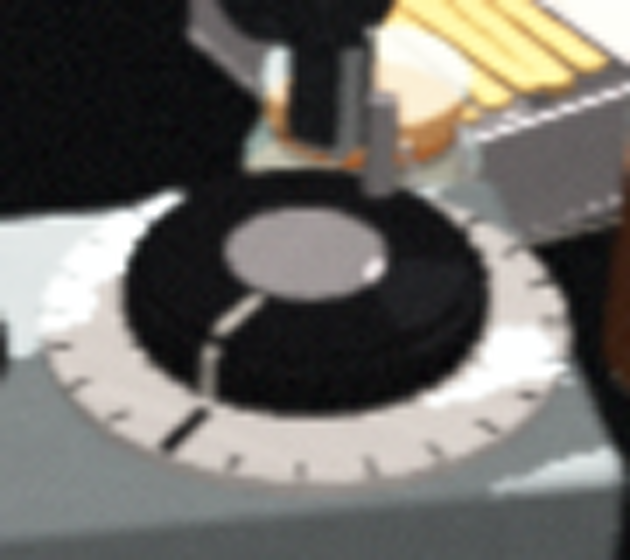

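View pics/w7.png

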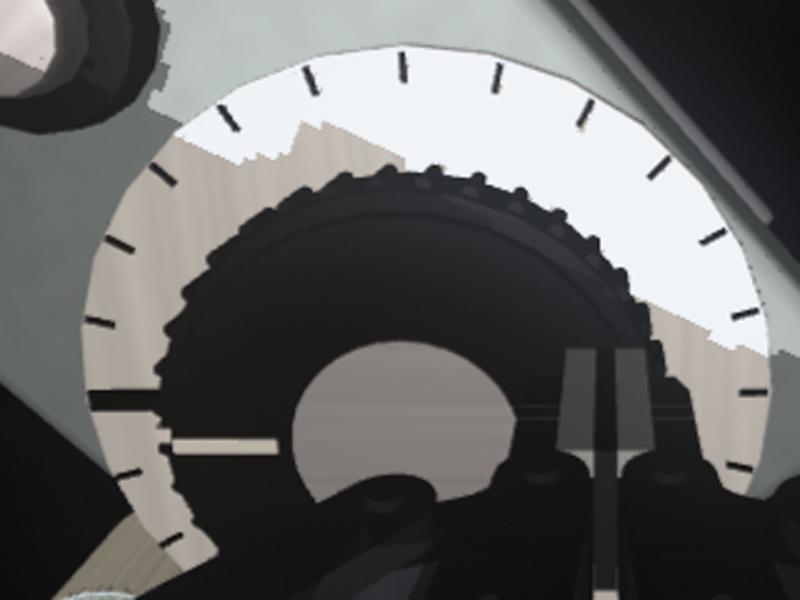

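View pics/t7.png

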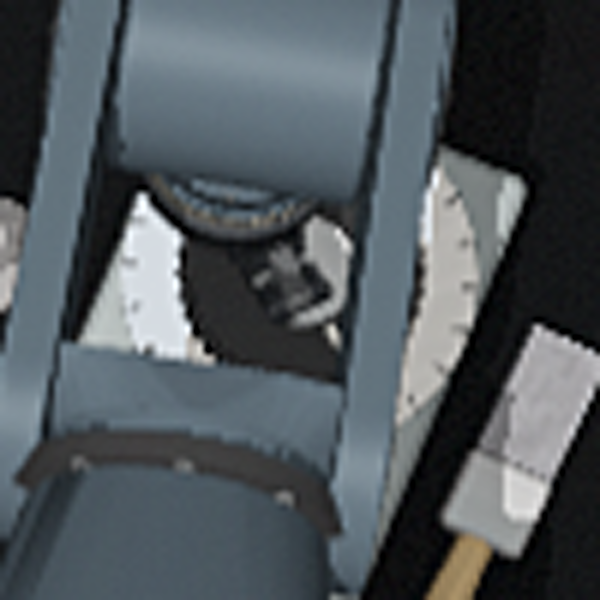

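```bash
python3 - <<'E'
from meas import *
m=camera_model('wrist')
W=lambda x,y:((x+.5)/2.5-.5+80,(y+.5)/2.5-.5+100)
c=run(m,W,[(402,44),(240,85),(155,150),(88,270),(82,340),(590,92),(700,185),(768,320),(120,490),(190,570)],(89,400),(158,400),(174,446.5),(277,447))
ms=camera_model('side')
S=lambda x,y:((x+.5)/7-.5+310,(y+.5)/7-.5+140)
c=run(ms,S,[(42,330),(70,390),(150,455),(280,487),(400,475),(500,435),(560,375),(570,330),(545,270),(500,225)],(170,450),(206,411),(214,336),(262,300))
for q in((206,400),(207,398)):
    p=plane(ms,*S(*q),.197)[:2];print(ang(p-c),np.hypot(*(p-c)))
# intensity-based: column centroids in raw side image
E
```

```text
ring c [ 0.5986 -0.0144] R 0.0735
line about c [np.float64(-152.41), np.float64(-152.03)] dir -153.91
mark about c [np.float64(-152.52), np.float64(-151.18)] r [np.float64(0.045), np.float64(0.0252)] dir -154.22
ring c [ 0.5995 -0.0156] R 0.0747
line about c [np.float64(-152.69), np.float64(-153.58)] dir -150.35
mark about c [np.float64(-155.26), np.float64(-151.93)] r [np.float64(0.0458), np.float64(0.0246)] dir -159.1
-155.8659847018294 0.04858763123468335
-156.21349699626094 0.047693124862424136
```

The wrist view puts the mark within about 0.5° of the line. The side view is too coarse to settle it. I'll back off, lift clear and look squarely at the dial.

Emit:
{"name": "play_rows", "arguments": {
  "deltas": [
    [-0.004, 0, 0, 0, 0, 0],
    [-0.01, 0, 0, 0, 0, 0],
    [-0.016, -0.002, 0, 0, 0, 0],
    [-0.018, -0.02, 0, 0, 0, 0],
    [-0.018, -0.05, 0, 0, 0, 0],
    [-0.018, -0.085, 0, 0, 0, 0],
    [-0.018, -0.11, 0, 0, 0, 0],
    [-0.018, -0.11, 0, 0, 0, 0]
  ]
}}

```text
t: 9.15
tcp_pos: [0.6213, 0.0315, 0.3424]
tool_rot: [-0.599, 0.371, -0.378, 0.601]
force: [-0.2, 0.1, 0.4]
finger_gap: 0.002
```

```bash
python3 - <<'E'
from h import *
s=sense();Rt,p=pose(-63.5,(.628,-.073,.345));print(s['t'],s['tcp_pos'],s['force'],delta(s,Rt,p).round(4))
E
```

```text
9.15 [0.62133783 0.03147361 0.34236875] [-0.19150467  0.13538109  0.37373431] [ 0.0968 -0.0024 -0.0399 -0.0083 -0.0071  0.0062]
```

Emit:
{"name": "play_rows", "arguments": {
  "deltas": [
    [0.02, 0, -0.01, 0, 0, 0],
    [0.045, 0, -0.02, 0, 0, 0],
    [0.07, 0, -0.03, 0, 0, 0],
    [0.09, 0, -0.038, 0, 0, 0],
    [0.097, 0, -0.04, 0, 0, 0],
    [0.097, 0, -0.04, 0, 0, 0],
    [0.097, 0, -0.04, 0, 0, 0]
  ]
}}

```text
t: 9.85
tcp_pos: [0.6254, -0.0722, 0.3367]
tool_rot: [-0.6, 0.375, -0.374, 0.6]
force: [0.6, -0.2, -0.8]
finger_gap: 0.0
```

```bash
python3 - <<'E'
from h import *
s=sense();print(s['tcp_pos'],s['force'])
im=snapshot('wrist')[:,:,::-1];cv2.imwrite('pics/w8raw.png',im);cv2.imwrite('pics/w8.png',im)
cv2.imwrite('pics/s8.png',cv2.resize(snapshot('side')[140:220,310:400,::-1],None,fx=7,fy=7,interpolation=cv2.INTER_CUBIC))
E
```

```text
[ 0.62544184 -0.07220379  0.33671448] [ 0.60563448 -0.20677879 -0.76587145]
```

View pics/w8.png

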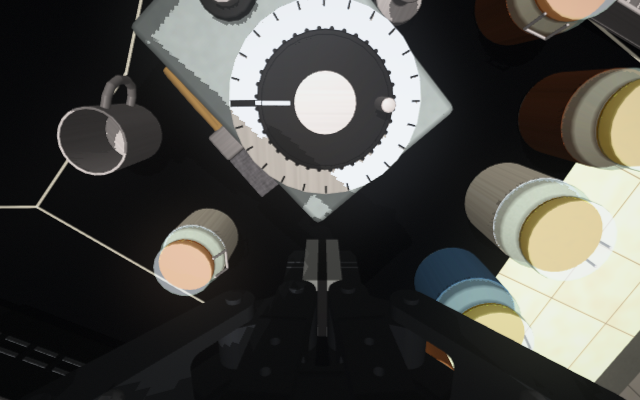

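View pics/s8.png

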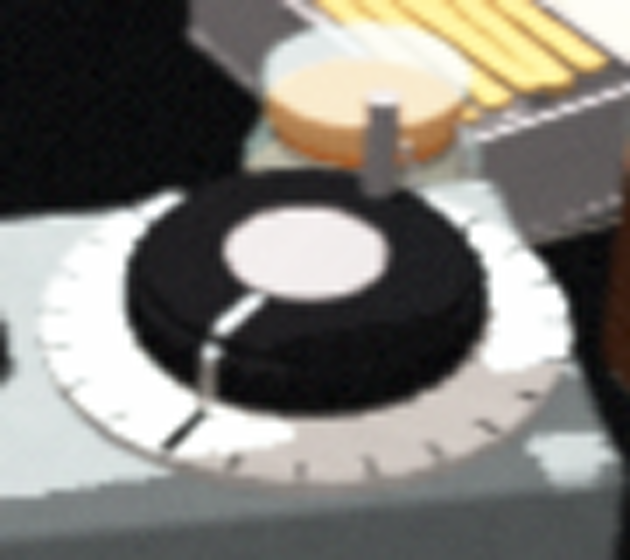

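```bash
python3 - <<'E'
import cv2
im=cv2.imread('pics/w8raw.png');cv2.imwrite('pics/w8z.png',cv2.resize(im[70:135,220:340],None,fx=6.5,fy=6.5,interpolation=cv2.INTER_CUBIC))
E
```

```text
(no output)
```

View pics/w8z.png

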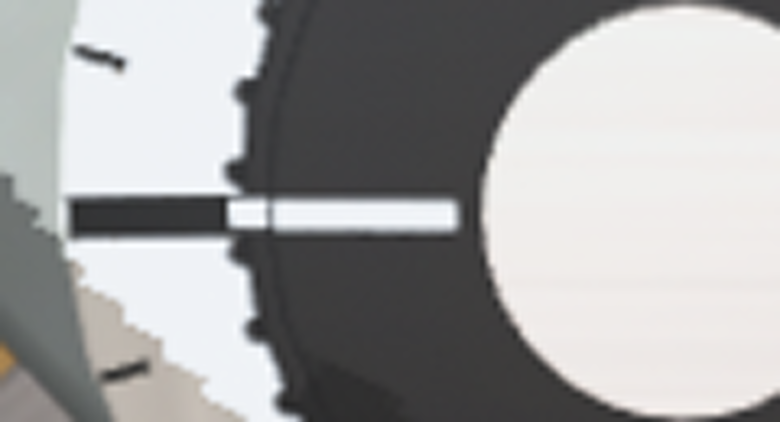

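```bash
python3 - <<'E'
from meas import *
m=camera_model('wrist');im=cv2.imread('pics/w8raw.png');g=cv2.cvtColor(im,6).astype(float)
# hub: bright blob near (325,102)
M=np.zeros(g.shape,np.uint8);M[60:145,290:358]=(g[60:145,290:358]>140)
n,l,s,c=cv2.connectedComponentsWithStats(M)
i=l[102,325];ys,xs=np.where(l==i)
M2=(l==i).astype(np.uint8);M2=cv2.morphologyEx(M2,cv2.MORPH_OPEN,np.ones((9,9)))
cn=max(cv2.findContours(M2,0,1)[0],key=cv2.contourArea);e=cv2.fitEllipse(cn);print('hub',e)
hc=plane(m,*e[0],.217)[:2];print(hc)
# mark rows centroid per column on the top
def cent(cols,r0,r1,dark):
    out=[]
    for x in cols:
        w=g[r0:r1,x]; w=(w.max()-w) if dark else (w-w.min()); w=np.where(w>.4*w.max(),w,0)
        out.append((x,(w*np.arange(r0,r1)).sum()/w.sum()))
    return np.array(out)
mk=cent(range(270,289),95,111,False);ln=cent(range(234,254),95,111,True)
print(np.round(mk[::3],2).tolist(),np.round(ln[::3],2).tolist())
K=np.array([plane(m,*q,.217)[:2] for q in mk]);L=np.array([plane(m,*q,.196)[:2] for q in ln])
for n,A in(('mark',K),('line',L)):
    d=A-hc;print(n,'angles about hub',np.mean([ang(v) for v in d]).round(2),'r',np.hypot(*d[0]).round(4),np.hypot(*d[-1]).round(4),'dir',ang(A[0]-A[-1]).round(2))
E
```

```text
hub ((324.8055419921875, 102.0506362915039), (60.978370666503906, 62.87682342529297), 0.6504389643669128)
[ 0.59894647 -0.01434253]
[[270.0, 102.78], [273.0, 102.76], [276.0, 102.76], [279.0, 102.81], [282.0, 102.81], [285.0, 102.82], [288.0, 102.82]] [[234.0, 102.97], [237.0, 102.95], [240.0, 102.89], [243.0, 102.89], [246.0, 102.85], [249.0, 102.83], [252.0, 102.8]]
mark angles about hub -152.9 r 0.0392 0.0263 dir -153.95
line angles about hub -152.58 r 0.07 0.0553 dir -153.31
```

The index mark (crop y≈214) and the long line (y≈216) are collinear. The measured angles are -152.9° and -152.6°, so they agree within about 0.4°. Next I'll move above the button.

```bash
python3 - <<'E'
from h import *
s=sense();Rt,p=pose(-63.5,(.501,.0245,.30));print(s['t'],delta(s,Rt,p).round(4))
E
```

```text
9.95 [-0.1414  0.0372 -0.0694  0.0002 -0.0062 -0.0007]
```

Emit:
{"name": "play_rows", "arguments": {
  "deltas": [
    [-0.02, 0, -0.01, 0, 0, 0],
    [-0.045, 0, -0.022, 0, 0, 0],
    [-0.075, 0, -0.036, 0, 0, 0],
    [-0.105, 0, -0.052, 0, 0, 0],
    [-0.13, 0.012, -0.064, 0, 0, 0],
    [-0.141, 0.026, -0.069, 0, 0, 0],
    [-0.141, 0.037, -0.069, 0, 0, 0],
    [-0.141, 0.037, -0.069, 0, 0, 0],
    [-0.141, 0.037, -0.069, 0, 0, 0]
  ]
}}

```text
t: 10.85
tcp_pos: [0.5029, 0.023, 0.3005]
tool_rot: [-0.6, 0.374, -0.375, 0.6]
force: [0.6, -0.2, -0.1]
finger_gap: -0.002
```

```bash
python3 - <<'E'
from h import *
s=sense();Rt,p=pose(-63.5,(.501,.0245,.22));print(s['t'],s['tcp_pos'],s['force'],delta(s,Rt,p).round(4))
cv2.imwrite('pics/w9.png',snapshot('wrist')[:,:,::-1])
cv2.imwrite('pics/s9.png',cv2.resize(snapshot('side')[100:220,260:400,::-1],None,fx=5,fy=5,interpolation=cv2.INTER_CUBIC))
E
```

```text
10.85 [0.502905  0.0229706 0.3004571] [ 0.55921004 -0.20386728 -0.11562759] [-0.0023  0.0805 -0.0011 -0.0006 -0.0074  0.0006]
```

View pics/w9.png

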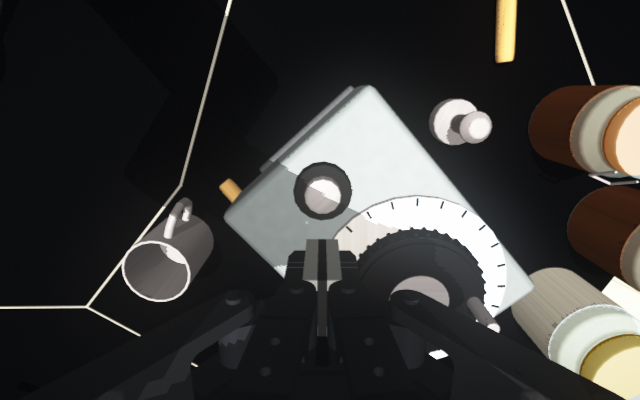

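View pics/s9.png

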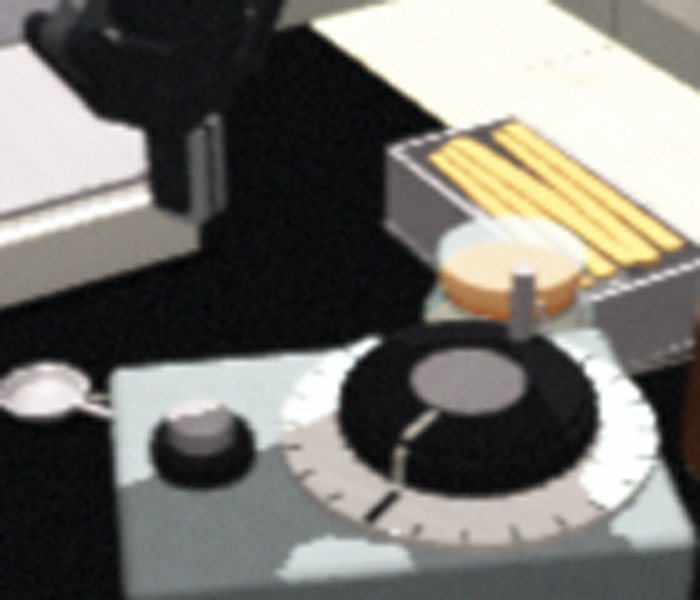

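The button is at about (322,194) in the wrist view, in line with the finger column at 322.

```bash
python3 - <<'E'
from h import *
m=camera_model('wrist');p=plane(m,322.5,194,.212);s=sense();print(p,R.from_quat(s['tool_rot']).inv().apply(p-s['tcp_pos']))
E
```

```text
[0.50138396 0.0261162  0.212     ] [-0.00395811  0.08878926 -0.0002078 ]
```

Emit:
{"name": "play_rows", "arguments": {
  "deltas": [
    [-0.0025, 0.015, -0.001, 0, 0, 0],
    [-0.0025, 0.035, -0.001, 0, 0, 0],
    [-0.0025, 0.055, -0.001, 0, 0, 0],
    [-0.0025, 0.07, -0.001, 0, 0, 0],
    [-0.0025, 0.08, -0.001, 0, 0, 0],
    [-0.0025, 0.083, -0.001, 0, 0, 0],
    [-0.0025, 0.083, -0.001, 0, 0, 0],
    [-0.0025, 0.083, -0.001, 0, 0, 0]
  ]
}}

```text
t: 11.75
tcp_pos: [0.5006, 0.0248, 0.218]
tool_rot: [-0.6, 0.374, -0.375, 0.6]
force: [-0.7, -0.1, 0.2]
finger_gap: 0.001
```

```bash
python3 - <<'E'
from h import *
s=sense();print(s['t'],s['tcp_pos'],s['force'])
cv2.imwrite('pics/w10.png',snapshot('wrist')[:,:,::-1])
cv2.imwrite('pics/s10.png',cv2.resize(snapshot('side')[100:220,260:400,::-1],None,fx=5,fy=5,interpolation=cv2.INTER_CUBIC))
E
```

```text
11.75 [0.50063907 0.02480434 0.21801996] [-0.74404525 -0.06655355  0.20758698]
```

View pics/s10.png

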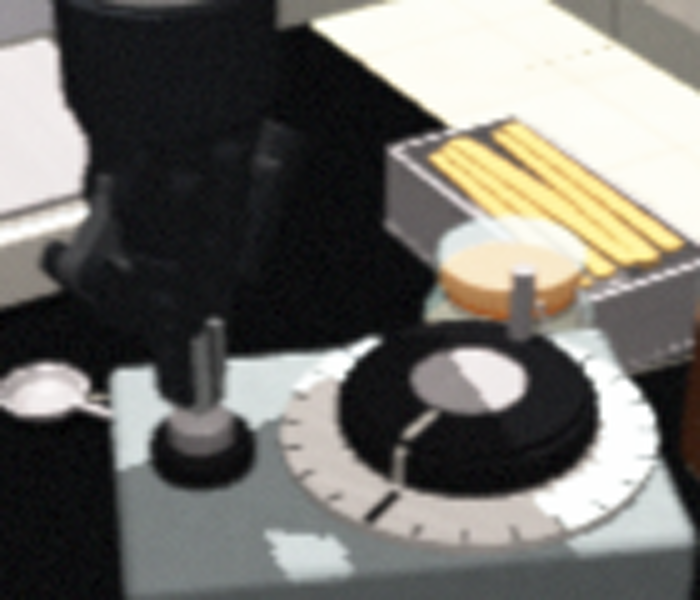

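View pics/w10.png

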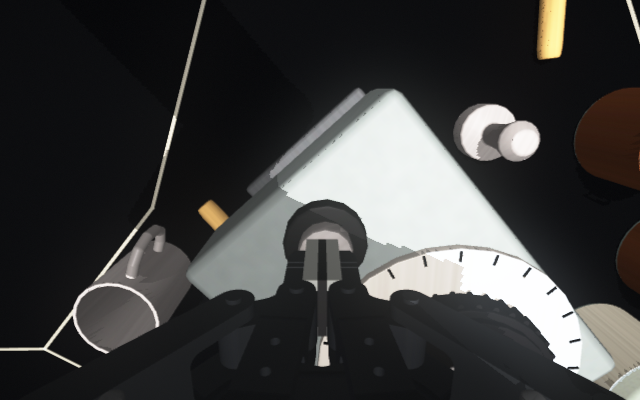

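The finger is centred over the button, about 6 mm above it. I'll press slowly.

Emit:
{"name": "play_rows", "arguments": {
  "deltas": [
    [0, 0.002, 0, 0, 0, 0],
    [0, 0.004, 0, 0, 0, 0],
    [0, 0.006, 0, 0, 0, 0],
    [0, 0.007, 0, 0, 0, 0],
    [0, 0.008, 0, 0, 0, 0],
    [0, 0.009, 0, 0, 0, 0],
    [0, 0.009, 0, 0, 0, 0]
  ]
}}

```text
t: 12.55
tcp_pos: [0.4999, 0.025, 0.2084]
tool_rot: [-0.6, 0.374, -0.374, 0.6]
force: [-0.6, 0.6, 3.3]
finger_gap: 0.001
```

Emit:
{"name": "play_rows", "arguments": {
  "deltas": [
    [0, 0.001, 0, 0, 0, 0],
    [0, 0.002, 0, 0, 0, 0],
    [0, 0.003, 0, 0, 0, 0],
    [0, 0.003, 0, 0, 0, 0],
    [0, 0.003, 0, 0, 0, 0]
  ]
}}

```text
t: 13.05
tcp_pos: [0.5, 0.025, 0.206]
tool_rot: [-0.6, 0.374, -0.375, 0.6]
force: [-1.7, 0.1, 8.9]
finger_gap: 0.001
```

Emit:
{"name": "play_rows", "arguments": {
  "deltas": [
    [0, 0.0007, 0, 0, 0, 0],
    [0, 0.0014, 0, 0, 0, 0],
    [0, 0.002, 0, 0, 0, 0],
    [0, 0.002, 0, 0, 0, 0],
    [0, 0.002, 0, 0, 0, 0]
  ]
}}

```text
t: 13.55
tcp_pos: [0.5, 0.025, 0.2058]
tool_rot: [-0.6, 0.374, -0.375, 0.6]
force: [-5.4, 1.2, 20.1]
finger_gap: 0.005
```

The TCP stopped at 0.2058 m while the force rose from 9 to 20 N, so the button is hard against its stop. I'll release it.

Emit:
{"name": "play_rows", "arguments": {
  "deltas": [
    [0, -0.002, 0, 0, 0, 0],
    [0, -0.006, 0, 0, 0, 0],
    [0, -0.012, 0, 0, 0, 0],
    [0, -0.025, 0, 0, 0, 0],
    [0, -0.05, 0, 0, 0, 0],
    [0, -0.085, 0, 0, 0, 0],
    [0, -0.12, 0, 0, 0, 0],
    [0, -0.13, 0, 0, 0, 0],
    [0, -0.13, 0, 0, 0, 0]
  ]
}}

```text
t: 14.45
tcp_pos: [0.5006, 0.0249, 0.3345]
tool_rot: [-0.599, 0.373, -0.375, 0.6]
force: [-0.3, 0.3, -0.7]
finger_gap: -0.003
```

```bash
python3 - <<'E'
from h import *
s=sense();Rt,p=pose(-63.5,(.628,-.073,.337));print(s['t'],s['tcp_pos'],s['force'],delta(s,Rt,p).round(4))
cv2.imwrite('pics/s11.png',cv2.resize(snapshot('side')[100:220,260:400,::-1],None,fx=5,fy=5,interpolation=cv2.INTER_CUBIC))
E
```

```text
14.45 [0.50062104 0.02485147 0.33450468] [-0.28972387  0.32854284 -0.73664616] [ 0.1439 -0.002   0.0714 -0.0026 -0.0075  0.002 ]
```

View pics/s11.png

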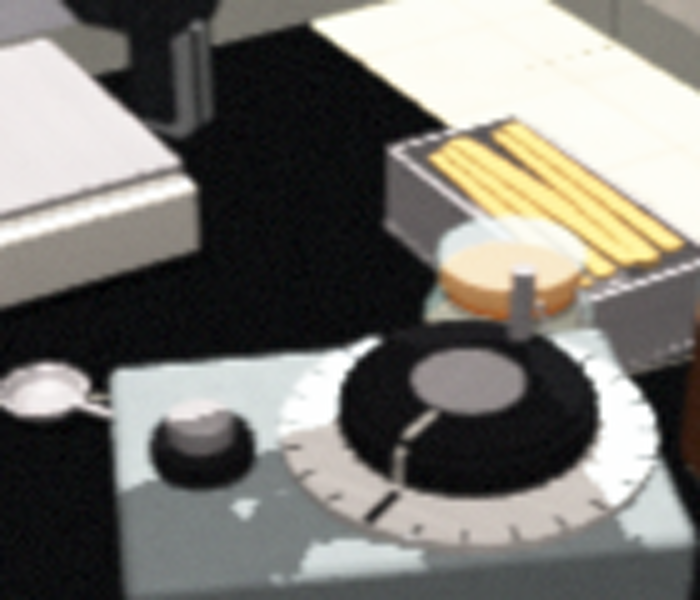

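The button is back up at (200,425) in the crop, and the mark and line look the same as before the press. I'll hand in.

```bash
python3 -c "
from station import *
print(sign_off())"
```

```text
the job is handed in; nothing more can be done
None
```

The grinder is set. I pushed the lug about 99° clockwise with the shut fingertips at about 3–5 N, until the index mark met the long line. Then I pressed the start button and released it, and handed in at about 14.5 s.

- **Alignment:** after backing off, the wrist camera put the mark at -152.9° and the line at -152.6°, about 0.3° apart, and collinear in the close-up.
- **Button:** the finger stopped at 0.2058 m while the force rose from 9 to 20 N, so the button was against its stop. The last side picture shows it sprung back and the mark unchanged, with the arm clear.
- **Disagreements:** the side camera was too coarse for the final angle. With the finger still on the lug, it put the mark about 2–3° past the line, so I relied on the wrist view. The cameras' dial positions differed by up to 5 mm; checking the visible fingertip showed part of that was the wrist camera's own offset.
- **Not checked:** the top camera was blocked by the arm at the end. I did not measure the bystanders again, but the tool stayed above the grinder and no contact force appeared other than at the lug and the button.

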